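Log a batch of heat sinks through the inspection mirror

ROBOT

A 7-joint arm with a two-finger parallel gripper is mounted at the origin on the work surface. World frame = base frame: x ahead of the robot, y to its left, z up, the work surface at z = 0. Lengths are in m, angles in degrees, forces in N, time in s.
With the tool pointing down it reaches from about 0.4 to 0.85 m from the base axis. Payload 4.5 kg.
Tool frame: the origin (TCP) lies midway between the tips of the shut fingers; the grasp point (between the pads) lies 19 mm behind it (env.pinch_z is the z of the grasp point in the tool frame, in m); z points along the fingers, y is the line along which they close (so a half turn about z gives the same grasp; the last joint's range is limited). The gripper opens to 88 mm and grips with 3 to 60 N. Pads are 18 mm wide; open, the fingers measure 123 mm over their backs; the gripper's body (75 mm by 187 mm) begins 45 mm behind the grasp point.
Start: joints at [73.499, 39.483, -11.15, 89.685, 9.013, 51.709, -12.324], TCP at [0.198, -0.593, 0.239] pointing down, gripper open.
Joint ranges: [-172.22, 172.22], [-26.19, 119.32], [-84.43, 86.54], [7.71, 146.69], [-57.33, 237.33], [2.42, 119.75], [-152.13, 152.13]. Speed limits (degrees/s): [147.25, 147.25, 180, 180, 180, 180, 180].

INTERFACE

Orientations are given as [roll, pitch, yaw] about the fixed x, y, z axes, in that order (R = Rz(yaw) Ry(pitch) Rx(roll)).
In Python, from workcell import telemetry, cams, env gives the robot as it stands. The module is installed in compiled form; this text tells all that it offers.
- The arm moves only by the tool arm_command, never from a script. Its arguments are lists of equal length, an entry for each row: "slide": the shift along the tool's x, y, z each as a share of 0.8 m, from -1 to 1, a list of three; "rot": the turn, a rotation vector about the tool's x, y, z each as a share of pi rad, from -1 to 1, a list of three; "fingers": the gripper command: -1 is shut, 1 is fully open, values between are in proportion. In form: {"slide": [[x, y, z], ...], "rot": [[ax, ay, az], ...], "fingers": [fingers, ...]}. A call has 1 to 8 rows; each row is the pose to reach, as a shift and turn from the pose commanded when the call began, along the tool's axes at that moment, turning the shorter way round; what a row does not reach only later rows make up. A row lasts 1/12 s, in which the tool goes at most 41.7 mm and 7.16 degrees, less where a joint would pass 70% of its speed; a pose out of reach is approached as far as the arm can. A call with a number of a shift or a turn outside -1 to 1 is refused whole. A call with a gripper value outside its range is refused whole. The fingers move at their own pace and stop on an object; the grip force is fixed at half the most. Time passes only in rows, so rows that repeat a pose let the fingers close. It gives the time, the measured TCP pose, the force, the opening and the grip force at its end, in the units of the state.
- telemetry.read_state(): the state, without advancing time (a new reading comes with each control period).
- cams.camera(name): name is "side" or "top"; returns a dict with "image" (400x640x3 uint8, red, green, blue), "K" (3x3 intrinsics, pixels), "dist" ([k1, k2, p1, p2, k3] as OpenCV has them; the pictures are not rectified), "R" (3x3) and "t" (3): a world point X has camera coordinates R X + t. Camera axes: x right, y down, z forward; pixel columns grow to the right and rows downward; lengths in m; the calibration is good to about 2 mm. A picture is of the moment at which its call begins. There is no depth.
- env.sign_off(): hands the job in; it is judged then, once.
The state is a dict: "time_s": time; "joints": joint angles; "dq": joint speeds; "effort": joint torques, N m; "tcp_pos": TCP position; "orientation": TCP orientation; "wrist_force": force on the tool from outside, world axes, zero at the start; "moment": the same for the moment, N m; "width": finger opening in m; "grip_force": force on a finger pad.
Only numpy, scipy, OpenCV 4.12 (cv2) and the standard library are available. Lean on these libraries where they do the work, as an engineer would, in place of code of your own. Each camera call takes 0.05 s, during which the arm holds its last target. There are 200 camera calls.

TASK

Lift the sorter tray by its bar so that all three heat sinks slide out into the bin below its lip, then let the tray back down level. Then take the post behind the inspection mirror and turn the mirror against its spring until the bench camera sees the bin's upright tag in the middle of the mirror (the brass pointer under the mirror then points at the tag); finish holding the post still at that angle, do not let go. Leave the other things on the bench where they are.

Things in the scene. Friction and masses are not known exactly. Their poses are not given: they have to be found in the camera images.
- station: Batch station, fixed to the bench: 340 x 150 mm plywood base with the hinged sorter tray on its robot side (-x) and a grey open bin on its far side (+x). Origin on the bench, under the tray's hinge line, in the middle of the width; its x points along the base from tray to bin, y to the left, z up. Two steel hinge cheeks at y = +-68 mm rise to 97 mm. Base 12 mm thick.
- bin_floor (a point): Centre of the bin's inner floor, 64.5 mm beyond the hinge line, 16 mm above the bench; axes as the station's. The bin is 137 x 118 mm inside (x, y), walls 4 mm thick, rim 67 mm above the bench.
- tray_hinge (a point): Middle of the tray's hinge line, 85 mm above the bench, at the tray's open lip over the bin's near edge. The hinge axis is the station's y axis.
- tray (a joint): Tilt of the sorter tray in rad: 0 lying level (as it rests), growing to 1.25 as the bar end is lifted; the bar moves up and towards the bin on a circle about tray_hinge. The heat sinks slide off somewhere between about 0.4 and 0.7 rad. Unheld, the tray sinks back to 0 by its own weight. Aluminium, 118 x 110 mm floor, 26 mm side and end walls, open at the lip, 0.25 kg.
- tray_bar (a point): Middle of the tray's lifting bar: a round steel bar 10 mm thick, 90 mm long, parallel to the hinge (station y), 162 mm from the hinge line towards the robot and 18 mm above it; 44 mm clear of the tray's end wall, held by an 8 mm stem at each end. At rest its centre is 103 mm above the bench, with nothing but the base plate (12 mm high) beneath. It can be pinched across (fingers closing along station x) from above and turns between the fingers as the tray tips.
- sink0: Black finned heat sink, 30 x 24 x 18 mm, about 30 g, loose on the tray. Origin: centre of its underside.
- sink1: Second heat sink, the same.
- sink2: Third heat sink, the same.
- tag (a point): Centre of the upright square tag, white with a black square ring, 42 x 42 mm, on a steel strip by the right (-y) wall of the bin; 127 mm above the bench, fixed to the station.
- rig: Inspection rig, fixed to the bench: a round pedestal carrying the pivoting mirror, a flat bar, and a black bench camera. Origin on the bench under the mirror's vertical pivot; z up. The camera stands 220 mm from the pivot in the direction -50 degrees (from the rig's x, anticlockwise positive), that is to the right and away from the robot, and always looks straight at the mirror's pivot.
- lens (a point): Front of the camera's lens, 194 mm from the pivot, 127 mm above the bench: the same height as the mirror's centre and the tag.
- mirror (a joint): Turn of the mirror about its vertical pivot in rad, growing clockwise seen from above; range 0 to 1.4. At 0 (where its spring holds it) the mirror's face looks in the direction +50 degrees of the rig's x. The spring turns it back to 0 when let go; about 0.1 N m at 0, rising 0.2 N m per rad (1 to 4 N at the post).
- mirror_face (a point): Centre of the mirror's reflecting face, 74 x 64 mm in a black frame (top edge 163 mm above the bench), on the pivot axis, 127 mm above the bench; x points straight out of the face, away from the post. Camera sees the tag in its middle when this x axis halves the angle between the directions from here to the lens and to the tag.
- mirror_post (a point): Gripping point on the upright round aluminium post, 14 mm thick, its top 134 mm above the bench, on an arm 85 mm behind the mirror's face (opposite to its x). This point is 115 mm above the bench; the arm's top is 72 mm above the bench, so the post is free from there up. It moves on a circle of 85 mm about the pivot; the post may turn between the fingers.
- sight (a point): On the pivot axis, 127 mm above the bench. Its x axis points along the camera's line of sight after reflection in the mirror; it turns clockwise twice as fast as the mirror and starts at +150 degrees of the rig's x when joint mirror is 0. A thin brass pointer 112 mm long, 75 mm above the bench, geared two to one to the mirror, shows the same direction.
- spool: Copper-coloured wire spool, 60 mm across, 45 mm high, a bystander. Origin: centre of its underside.
- driver: Screwdriver lying on the bench, a bystander. Origin on its underside.
- meter: Black multimeter, 150 x 75 x 41 mm, lying flat, a bystander. Origin: centre of its underside.

How it is judged:
By the outcome, as a careful person would: the job done as asked, in the order asked, and still so for the second after the job is handed in, while the arm keeps its last pose, push and grip.
It also fails if it takes over 54 s, if anything falls off the work surface, if the arm or the gripper's body presses on something with over 40 N, if the wrist force passes 120 N, or if a joint passes its speed limit or range.

## Working session

There is one attempt and no reset: what is moved stays moved. The work goes in short steps, Python scripts to look and compute and a tool call to move; the robot and the scene stay as the last step left them, time stands still between calls to the robot, and variables do not carry over. Pictures are saved under pics/ and viewed, at most 10 in all, crops included, and the job is handed in when it is done.

Besides the shell and the picture viewer there is one more tool, called as name(argument=value, ...) on one line, values as JSON. arm_command: Moves the arm, as the interface text tells. Shift numbers are shares of 0.8 m and turn numbers shares of pi rad, none past 1 either way. Its arguments: {"type":"object","properties":{"slide":{"type":"array"},"rot":{"type":"array"},"fingers":{"type":"array"}},"required":["slide","rot","fingers"]}

```bash
mkdir -p pics; python3 - <<'E'
from workcell import telemetry,cams,env
import cv2,pickle
for n in("top","side"):
    c=cams.camera(n); pickle.dump(c,open(n+'.pkl','wb'))
    cv2.imwrite(f'pics/{n}0.png',c["image"][...,::-1]); print(n,c['K'],c['dist'],-c['R'].T@c['t'],c['R'])
s=telemetry.read_state(); print(s['time_s'],s['tcp_pos'],s['orientation'],s['width'],env.pinch_z)
E
```

```text
top [[389.85644926   0.         321.5119402 ]
 [  0.         389.85644926 199.37826217]
 [  0.           0.           1.        ]] [-0.04032457  0.          0.          0.          0.        ] [0.47696371 0.02092463 1.18205294] [[ 0.01754327 -0.99976684  0.01258987]
 [-0.99288443 -0.01890306 -0.11757204]
 [ 0.11778261 -0.01043769 -0.99298455]]
side [[479.79958323   0.         322.1972103 ]
 [  0.         479.79958323 198.54683992]
 [  0.           0.           1.        ]] [-0.07519485  0.          0.          0.          0.        ] [ 0.07661176 -0.96980246  1.14902328] [[ 0.87234503 -0.48872672 -0.01266297]
 [-0.33761835 -0.5834889  -0.73861665]
 [ 0.35359299  0.64860381 -0.67400675]]
0.1 [ 0.19749986 -0.59239172  0.23801371] [-1.79908247e+02  4.45513943e-03  1.84435511e+01] 0.08852027965263604 -0.0187
```

View pics/top0.png

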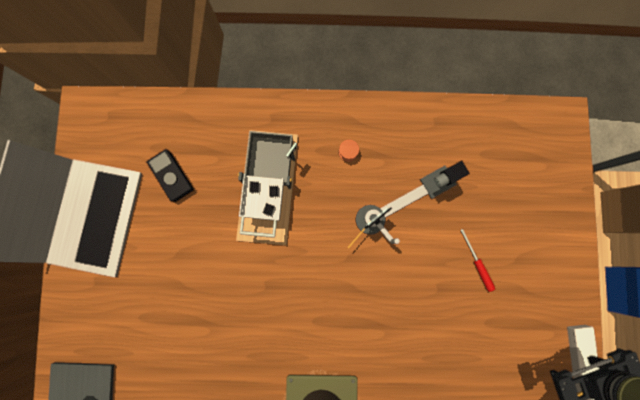

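View pics/side0.png

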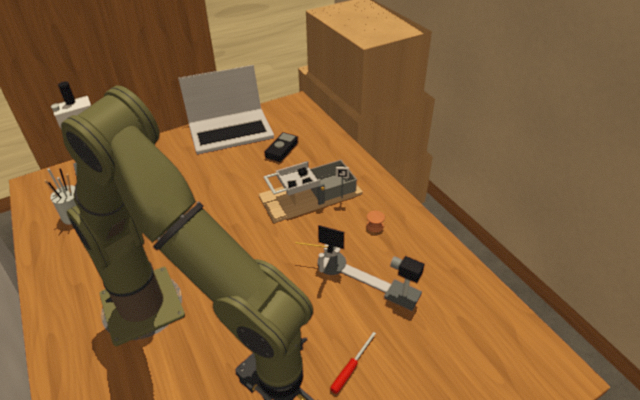

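The top view shows the station around (268,188), with its tray bar near (258,235), and the mirror pivot near (372,218), post near (395,241) and camera near (445,180). The side view shows the tag at (342,173), the mirror at (331,238) and the bar at (270,182). I'll zoom in on both for pixel picking.

```bash
python3 - <<'E'
import cv2
a=cv2.imread('pics/top0.png')[115:265,225:475]; cv2.imwrite('pics/top0c.png',cv2.resize(a,None,fx=3.2,fy=3.2,interpolation=cv2.INTER_CUBIC))
a=cv2.imread('pics/side0.png')[150:310,250:440]; cv2.imwrite('pics/side0c.png',cv2.resize(a,None,fx=3.6,fy=3.6,interpolation=cv2.INTER_CUBIC))
E
```

```text
(no output)
```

View pics/top0c.png

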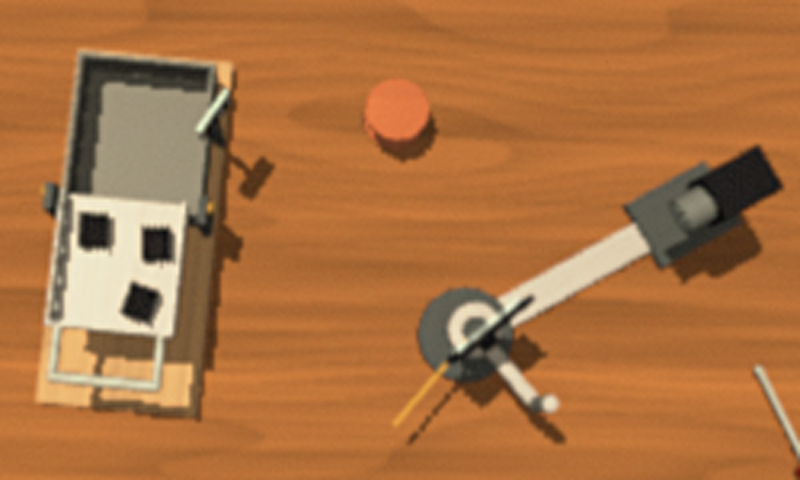

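View pics/side0c.png

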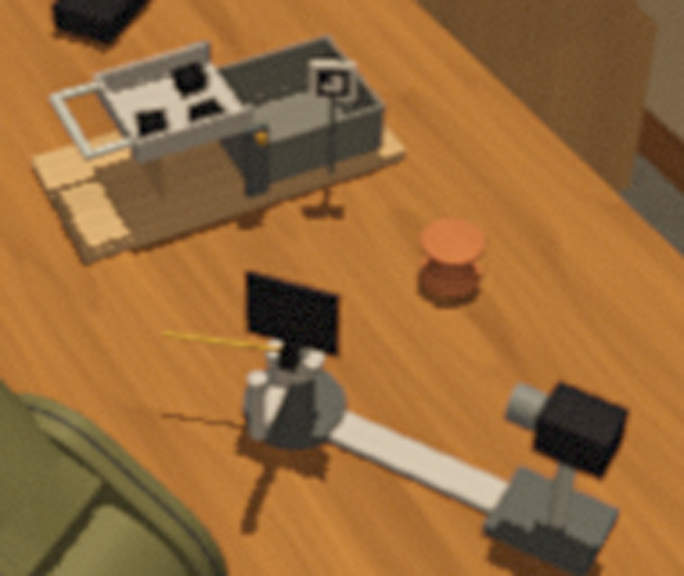

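The crops show the bar ends at top (50,379)/(157,387) and the bin, cheeks and tag clearly. The mirror's top edge runs (450,360)-(531,298), the post top is at (546,403) and the pointer tip at (395,424). I'll fit both poses from these.

```bash
cat > h.py <<'E'
import numpy as np,cv2,pickle
from scipy.optimize import least_squares
C={n:pickle.load(open(f'{n}.pkl','rb')) for n in('top','side')}
def proj(n,P):
    c=C[n]; return cv2.projectPoints(np.asarray(P,float).reshape(-1,3),cv2.Rodrigues(c['R'])[0],c['t'],c['K'],c['dist'])[0][:,0]
def full(n,uv):
    s,o=((3.2,(225,115)) if n=='top' else (3.6,(250,150)))
    return np.array(o)+(np.asarray(uv,float)+.5)/s-.5
def W(p,L):
    c,s=np.cos(p[2]),np.sin(p[2]); L=np.asarray(L,float).reshape(-1,3)
    return np.c_[p[0]+c*L[:,0]-s*L[:,1],p[1]+s*L[:,0]+c*L[:,1],L[:,2]]
d=np.radians
def pol(r,a,z): return [r*np.cos(d(a)),r*np.sin(d(a)),z]
E
cat > fit.py <<'E'
from h import *
st=[('top',(104,383),[-.162,0,.103]),('side',(74,127),[-.162,0,.103]),
('top',(79,51),[.137,.063,.067]),('top',(215,66),[.137,-.063,.067]),
('top',(50,197),[0,.068,.097]),('top',(206,211),[0,-.068,.097]),
('side',(328,40),[.137,.063,.067]),('side',(382,105),[.137,-.063,.067])]
rg=[('top',(490,329),[0,0,.163]),('side',(294,285),[0,0,.163]),
('top',(546,403),pol(.085,-130,.134)),('side',(257,378),pol(.085,-130,.134)),
('top',(395,424),pol(.112,150,.075)),('side',(163,333),pol(.112,150,.075)),
('top',(680,212),pol(.194,-50,.127)),('side',(512,403),pol(.194,-50,.127))]
def res(p,obs): return np.concatenate([proj(n,W(p,L))[0]-full(n,uv) for n,uv,L in obs])
S=least_squares(res,[.6,.12,0],args=(st,),loss='soft_l1'); R=least_squares(res,[.5,-.1,0],args=(rg,),loss='soft_l1')
for q,o in((S,st),(R,rg)): print(q.x[:2].round(4),np.degrees(q.x[2]).round(2)); print(res(q.x,o).reshape(-1,2).round(1).tolist())
T=least_squares(lambda q:np.r_[proj('top',[*q,.127])[0]-full('top',(213,111)),proj('side',[*q,.127])[0]-full('side',(333,80))],[.7,.1])
tag=T.x; print('tag',tag,T.fun.round(1))
c,s=np.cos(S.x[2]),np.sin(S.x[2]); print('tag st',np.array([[c,s],[-s,c]])@(tag-S.x[:2]))
v=tag-R.x[:2]; at=np.degrees(np.arctan2(v[1],v[0])); ry=np.degrees(R.x[2])
m=(ry+150-at)/2; print('tagdir',at,'mirror deg',m,'rad',d(m))
print('bar',W(S.x,[-.162,0,.103]),'hinge',W(S.x,[0,0,.085]))
print('post0',W(R.x,pol(.085,-130,.115)),'post1',W(R.x,pol(.085,-130-m,.115)))
E
python3 fit.py
```

```text
[0.6651 0.172 ] -4.39
[[0.3, 0.4], [-1.3, 0.2], [0.2, 0.8], [0.3, 0.1], [0.0, -1.1], [-0.8, -1.0], [-0.4, -1.4], [0.7, 0.5]]
[ 0.5581 -0.1391] -10.19
[[0.3, -2.0], [0.2, -2.0], [1.3, 0.3], [-0.1, 0.0], [-0.5, 0.5], [0.1, 0.3], [-0.4, 1.8], [0.3, -0.4]]
tag [0.73846499 0.09647365] [-0.1  0.5  0.6 -0.3]
tag st [ 0.07892455 -0.0696991 ]
tagdir 52.56251201204763 mirror deg 43.623931592277174 rad 0.7613812389500092
bar [[0.50358704 0.18442223 0.103     ]] hinge [[0.6651111  0.17201341 0.085     ]]
post0 [[ 0.49280575 -0.1935355   0.115     ]] post1 [[ 0.47328821 -0.133461    0.115     ]]
```

```bash
cat > rel.py <<'E'
# usage: rel.py x y z yaw  [x y z yaw ...]  : grasp-point goals -> slide/rot of each from present pose
import sys,numpy as np
from scipy.spatial.transform import Rotation as Ro
from workcell import telemetry,env
s=telemetry.read_state(); R0=Ro.from_euler('xyz',s['orientation'],degrees=True); p0=np.array(s['tcp_pos'])
print('t',round(s['time_s'],2),'pinch',(p0+R0.apply([0,0,env.pinch_z])).round(4),'rpy',np.round(s['orientation'],2),'F',np.round(s['wrist_force'],1),'w',round(s['width'],4),'g',round(s['grip_force'],1))
for g in np.array(sys.argv[1:],float).reshape(-1,4):
    R1=Ro.from_euler('xyz',[180,0,g[3]],degrees=True); p1=g[:3]-R1.apply([0,0,env.pinch_z])
    print(g,'slide',(R0.inv().apply(p1-p0)/.8).round(3).tolist(),'rot',((R0.inv()*R1).as_rotvec()/np.pi).round(3).tolist())
E
python3 rel.py .42 -.25 .28 50  .5036 .1844 .20 85.6
```

```text
t 0.1 pinch [ 0.1975 -0.5924  0.2567] rpy [-179.91    0.     18.44] F [ 0.1 -0.7  0.3] w 0.0885 g 0.0
[ 0.42 -0.25  0.28 50.  ] slide [0.399, -0.318, -0.029] rot [-0.001, -0.0, -0.175]
[ 0.5036  0.1844  0.2    85.6   ] slide [0.67, -0.8, 0.072] rot [-0.0, -0.0, -0.373]
```

arm_command(slide=[[0.399,-0.318,-0.029],[0.399,-0.318,-0.029],[0.399,-0.318,-0.029],[0.399,-0.318,-0.029],[0.399,-0.318,-0.029],[0.399,-0.318,-0.029],[0.399,-0.318,-0.029],[0.399,-0.318,-0.029]], rot=[[0,0,-0.175],[0,0,-0.175],[0,0,-0.175],[0,0,-0.175],[0,0,-0.175],[0,0,-0.175],[0,0,-0.175],[0,0,-0.175]], fingers=[-0.18,-0.18,-0.18,-0.18,-0.18,-0.18,-0.18,-0.18])

```text
time_s: 0.77
tcp_pos: [0.3794, -0.312, 0.2576]
orientation: [-180.0, 0.0, 49.9]
wrist_force: [1.6, -0.6, 0.1]
width: 0.0374
grip_force: 0.0
```

```bash
python3 rel.py .5036 .1844 .20 85.6
```

```text
t 0.77 pinch [ 0.3794 -0.312   0.2763] rpy [-179.97    0.     49.92] F [ 1.6 -0.6  0.1] w 0.0374 g 0.0
[ 0.5036  0.1844  0.2    85.6   ] slide [0.575, -0.281, 0.095] rot [-0.0, -0.0, -0.198]
```

arm_command(slide=[[0.575,-0.281,0.095],[0.575,-0.281,0.095],[0.575,-0.281,0.095],[0.575,-0.281,0.095],[0.575,-0.281,0.095],[0.575,-0.281,0.095],[0.575,-0.281,0.095],[0.575,-0.281,0.095]], rot=[[0,0,-0.198],[0,0,-0.198],[0,0,-0.198],[0,0,-0.198],[0,0,-0.198],[0,0,-0.198],[0,0,-0.198],[0,0,-0.198]], fingers=[-0.18,-0.18,-0.18,-0.18,-0.18,-0.18,-0.18,-0.18])

```text
time_s: 1.43
tcp_pos: [0.4588, 0.0078, 0.2082]
orientation: [-180.0, 0.0, 85.6]
wrist_force: [1.4, -0.6, -0.4]
width: 0.0361
grip_force: 0.0
```

```bash
python3 rel.py .5036 .1844 .16 85.6
```

```text
t 1.43 pinch [0.4588 0.0078 0.2269] rpy [-1.7997e+02  2.0000e-02  8.5560e+01] F [ 1.4 -0.6 -0.4] w 0.0361 g 0.0
[ 0.5036  0.1844  0.16   85.6   ] slide [0.224, 0.039, 0.084] rot [-0.0, 0.0, -0.0]
```

arm_command(slide=[[0.2,0.034,0.074],[0.2,0.034,0.074],[0.2,0.034,0.074],[0.2,0.034,0.074],[0.2,0.034,0.074],[0.2,0.034,0.074],[0.2,0.034,0.074],[0.2,0.034,0.074]], rot=[[0,0,0],[0,0,0],[0,0,0],[0,0,0],[0,0,0],[0,0,0],[0,0,0],[0,0,0]], fingers=[-0.18,-0.18,-0.18,-0.18,-0.18,-0.18,-0.18,-0.18])

```text
time_s: 2.1
tcp_pos: [0.4981, 0.1611, 0.1496]
orientation: [-180.0, 0.1, 85.4]
wrist_force: [-0.2, 0.0, -0.1]
width: 0.0362
grip_force: 0.0
```

```bash
python3 rel.py .5036 .1844 .103 85.6; python3 - <<'E'
from workcell import cams
import cv2,numpy as np
from h import proj
a=cams.camera('side')['image'][...,::-1]; b=cams.camera('top')['image'][...,::-1]
f=lambda i,r,c:cv2.resize(i[r:r+90,c:c+100],None,fx=4,fy=4,interpolation=cv2.INTER_CUBIC)
cv2.imwrite('pics/app.png',np.hstack([f(a,140,240),f(b,170,215)]))
P=[.5036,.1844,.103]; print((proj('side',P)-[240,140])*4,(proj('top',P)-[215,170])*4+[400,0])
E
```

```text
t 2.1 pinch [0.4981 0.1612 0.1683] rpy [-1.7997e+02  1.2000e-01  8.5450e+01] F [-0.2  0.  -0.1] w 0.0362 g 0.0
[ 0.5036  0.1844  0.103  85.6   ] slide [0.03, 0.005, 0.082] rot [-0.0, 0.001, -0.001]
[[115.67063266 180.40299266]] [[569.79925889 258.77512884]]
```

View pics/app.png

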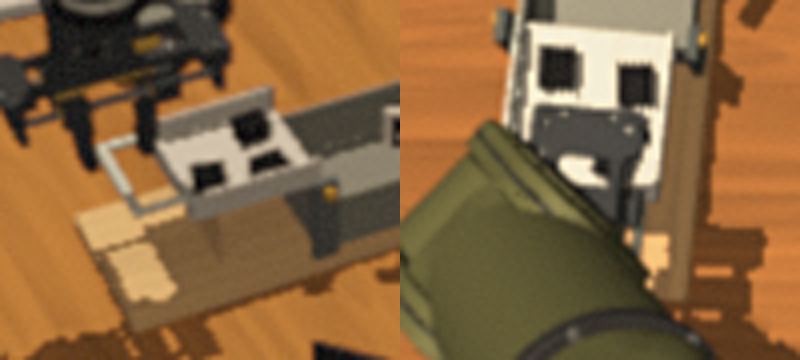

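The fingers hang above the bar, which sits at (122,178) in the left half against a predicted (116,180). That is within the finger opening, so I'm descending.

arm_command(slide=[[0.03,0.006,0.02],[0.03,0.006,0.04],[0.03,0.006,0.06],[0.03,0.006,0.082],[0.03,0.006,0.082],[0.03,0.006,0.082],[0.03,0.006,0.082],[0.03,0.006,0.082]], rot=[[0,0,0],[0,0,0],[0,0,0],[0,0,0],[0,0,0],[0,0,0],[0,0,0],[0,0,0]], fingers=[-0.18,-0.18,-0.18,-0.18,-0.18,-0.18,-0.4,-0.6])

```text
time_s: 2.87
tcp_pos: [0.5057, 0.1869, 0.0851]
orientation: [179.9, -0.0, 85.5]
wrist_force: [-0.7, 0.4, 0.1]
width: 0.0247
grip_force: 0.0
```

arm_command(slide=[[0,0,0],[0,0,0],[0,0,0],[0,0,0],[0,0,0],[0,0,0]], rot=[[0,0,0],[0,0,0],[0,0,0],[0,0,0],[0,0,0],[0,0,0]], fingers=[-1,-1,-1,-1,-1,-1])

```text
time_s: 3.37
tcp_pos: [0.5063, 0.187, 0.0847]
orientation: [179.8, -0.0, 85.5]
wrist_force: [2.4, -1.4, 5.8]
width: 0.0084
grip_force: 29.0
```

```bash
python3 rel.py; python3 - <<'E'
import numpy as np
for th in (.1,.2,.3,.4,.5,.6,.7,.8,.9):
    a=np.pi-np.arctan2(18,162)-th; r=163
    print(th,((r*np.cos(a)+162)/800).round(4),((r*np.sin(a)-18)/800).round(4))
E
```

```text
t 3.37 pinch [0.5063 0.187  0.1034] rpy [ 1.7985e+02 -3.0000e-02  8.5540e+01] F [ 2.4 -1.4  5.8] w 0.0084 g 29.0
0.1 0.0033 0.0201
0.2 0.0085 0.0398
0.3 0.0157 0.0588
0.4 0.0247 0.0771
0.5 0.0356 0.0943
0.6 0.0481 0.1104
0.7 0.0621 0.1252
0.8 0.0776 0.1384
0.9 0.0942 0.1501
```

arm_command(slide=[[0,0.0013,-0.01],[0,0.0033,-0.02],[0,0.006,-0.03],[0,0.0085,-0.04],[0,0.012,-0.0495],[0,0.0157,-0.059],[0,0.02,-0.068],[0,0.0247,-0.077]], rot=[[0,0,0],[0,0,0],[0,0,0],[0,0,0],[0,0,0],[0,0,0],[0,0,0],[0,0,0]], fingers=[-1,-1,-1,-1,-1,-1,-1,-1])

```text
time_s: 4.03
tcp_pos: [0.5265, 0.1854, 0.1458]
orientation: [179.8, -0.1, 85.6]
wrist_force: [9.2, -0.2, -8.3]
width: 0.0083
grip_force: 30.3
```

arm_command(slide=[[0,0.005,-0.009],[0,0.011,-0.0172],[0,0.017,-0.0255],[0,0.0234,-0.0333],[0,0.03,-0.041],[0,0.0374,-0.0481],[0,0.045,-0.055],[0,0.0529,-0.0613]], rot=[[0,0,0],[0,0,0],[0,0,0],[0,0,0],[0,0,0],[0,0,0],[0,0,0],[0,0,0]], fingers=[-1,-1,-1,-1,-1,-1,-1,-1])

```text
time_s: 4.7
tcp_pos: [0.5693, 0.1821, 0.1933]
orientation: [179.8, -0.1, 85.6]
wrist_force: [12.9, 1.9, -20.5]
width: 0.0078
grip_force: 31.2
```

arm_command(slide=[[0,0.008,-0.006],[0,0.0166,-0.0117],[0,0.0166,-0.0117],[0,0.0166,-0.0117]], rot=[[0,0,0],[0,0,0],[0,0,0],[0,0,0]], fingers=[-1,-1,-1,-1])

```text
time_s: 5.03
tcp_pos: [0.5817, 0.1811, 0.2014]
orientation: [179.9, -0.1, 85.6]
wrist_force: [11.4, 2.5, -21.8]
width: 0.0074
grip_force: 31.3
```

```bash
python3 rel.py .5063 .187 .1034 85.54; python3 - <<'E'
from workcell import cams
import cv2,numpy as np
a=cams.camera('side')['image'][...,::-1]; b=cams.camera('top')['image'][...,::-1]
f=lambda i,r,c:cv2.resize(i[r:r+110,c:c+100],None,fx=4,fy=4,interpolation=cv2.INTER_CUBIC)
cv2.imwrite('pics/lift.png',np.hstack([f(a,130,260),f(b,125,225)]))
E
```

```text
t 5.03 pinch [0.5817 0.1811 0.2201] rpy [ 1.7994e+02 -8.0000e-02  8.5560e+01] F [ 11.4   2.5 -21.8] w 0.0074 g 31.3
[ 0.5063  0.187   0.1034 85.54  ] slide [-0.0, -0.095, 0.146] rot [0.0, -0.0, 0.0]
```

View pics/lift.png

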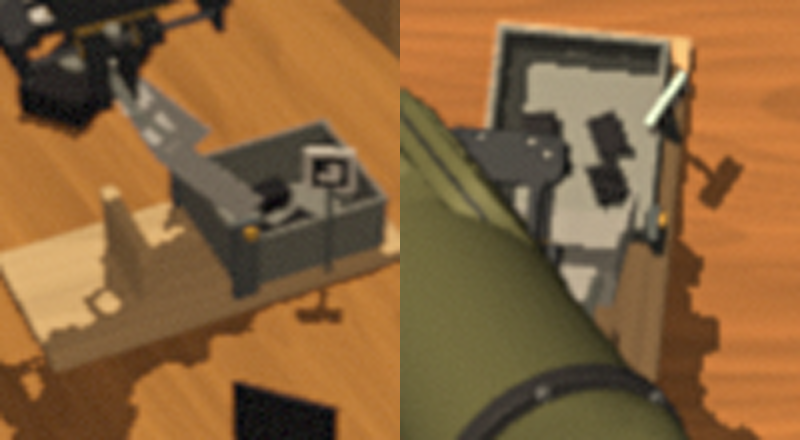

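All three sinks lie in the bin, at about (545,130), (610,135) and (608,185) in the right half, and the tray is empty. Now I'll lower it along the same arc.

arm_command(slide=[[0,-0.009,0.006],[0,-0.0166,0.0117],[0,-0.025,0.018],[0,-0.032,0.025],[0,-0.039,0.0319],[0,-0.046,0.039],[0,-0.0525,0.0475],[0,-0.0586,0.0558]], rot=[[0,0,0],[0,0,0],[0,0,0],[0,0,0],[0,0,0],[0,0,0],[0,0,0],[0,0,0]], fingers=[-1,-1,-1,-1,-1,-1,-1,-1])

```text
time_s: 5.8
tcp_pos: [0.5366, 0.1848, 0.1592]
orientation: [179.7, -0.1, 85.5]
wrist_force: [10.9, -1.0, -7.5]
width: 0.0073
grip_force: 30.2
```

arm_command(slide=[[0,-0.0055,0.0085],[0,-0.0109,0.017],[0,-0.0155,0.026],[0,-0.02,0.035],[0,-0.0238,0.045],[0,-0.0272,0.0543],[0,-0.03,0.064],[0,-0.0325,0.074]], rot=[[0,0,0],[0,0,0],[0,0,0],[0,0,0],[0,0,0],[0,0,0],[0,0,0],[0,0,0]], fingers=[-1,-1,-1,-1,-1,-1,-1,-1])

```text
time_s: 6.47
tcp_pos: [0.5102, 0.1868, 0.1004]
orientation: [179.7, -0.1, 85.5]
wrist_force: [7.4, -1.9, -1.6]
width: 0.0069
grip_force: 29.8
```

```bash
python3 rel.py .5063 .187 .1034 85.54
```

```text
t 6.47 pinch [0.5101 0.1868 0.1191] rpy [ 1.7972e+02 -9.0000e-02  8.5520e+01] F [ 7.4 -1.9 -1.6] w 0.0069 g 29.8
[ 0.5063  0.187   0.1034 85.54  ] slide [-0.0, -0.005, 0.02] rot [0.002, -0.0, -0.0]
```

arm_command(slide=[[0,-0.0028,0.01],[0,-0.0045,0.02],[0,-0.0045,0.02],[0,-0.0045,0.02],[0,-0.0045,0.02]], rot=[[0,0,0],[0,0,0],[0,0,0],[0,0,0],[0,0,0]], fingers=[-1,-1,-1,-1,-1])

```text
time_s: 6.88
tcp_pos: [0.5071, 0.187, 0.0847]
orientation: [179.7, -0.1, 85.5]
wrist_force: [7.6, -0.6, -1.3]
width: 0.0072
grip_force: 29.7
```

arm_command(slide=[[0,0,0],[0,0,0],[0,0,0],[0,0,0],[0,0,0],[0,0,0]], rot=[[0,0,0],[0,0,0],[0,0,0],[0,0,0],[0,0,0],[0,0,0]], fingers=[-0.7,-0.5,-0.3,-0.25,-0.25,-0.25])

```text
time_s: 7.38
tcp_pos: [0.5033, 0.1872, 0.084]
orientation: [-180.0, 0.0, 85.6]
wrist_force: [-0.6, 0.3, 0.2]
width: 0.0327
grip_force: 0.0
```

arm_command(slide=[[0,0,-0.02],[0,0,-0.05],[0,0,-0.09],[0,0,-0.13],[0,0,-0.16],[0,0,-0.16],[0,0,-0.16]], rot=[[0,0,0],[0,0,0],[0,0,0],[0,0,0],[0,0,0],[0,0,0],[0,0,0]], fingers=[-0.25,-0.25,-0.25,-0.25,-0.25,-0.25,-0.25])

```text
time_s: 7.97
tcp_pos: [0.5043, 0.1874, 0.2131]
orientation: [179.9, -0.1, 85.6]
wrist_force: [-0.4, -0.5, -0.3]
width: 0.0333
grip_force: 0.0
```

```bash
python3 rel.py .40 -.05 .235 85 .40 -.05 .235 40 ; python3 - <<'E'
from workcell import telemetry
print(telemetry.read_state()['joints'])
E
```

```text
t 7.97 pinch [0.5042 0.1873 0.2318] rpy [ 1.7987e+02 -6.0000e-02  8.5570e+01] F [-0.4 -0.5 -0.3] w 0.0333 g 0.0
[ 4.00e-01 -5.00e-02  2.35e-01  8.50e+01] slide [-0.306, -0.107, -0.005] rot [0.001, -0.0, 0.003]
[ 0.4   -0.05   0.235 40.   ] slide [-0.306, -0.107, -0.005] rot [0.001, -0.001, 0.253]
[-10.49906085  36.21694872 -24.20462063 106.12399825  21.26681435
  41.98776022 -50.96048065]
```

```bash
python3 rel.py .493 -.192 .22 39.8
```

```text
t 7.97 pinch [0.5042 0.1873 0.2318] rpy [ 1.7987e+02 -6.0000e-02  8.5570e+01] F [-0.4 -0.5 -0.3] w 0.0333 g 0.0
[ 0.493 -0.192  0.22  39.8  ] slide [-0.474, 0.023, 0.014] rot [0.001, -0.001, 0.254]
```

arm_command(slide=[[-0.05,0.003,0],[-0.1,0.005,0.005],[-0.15,0.008,0.01],[-0.2,0.01,0.014],[-0.25,0.012,0.014],[-0.3,0.015,0.014],[-0.35,0.018,0.014],[-0.4,0.02,0.014]], rot=[[0,0,0.03],[0,0,0.06],[0,0,0.09],[0,0,0.13],[0,0,0.16],[0,0,0.19],[0,0,0.22],[0,0,0.254]], fingers=[0.1,0.1,0.1,0.1,0.1,0.1,0.1,0.1])

```text
time_s: 8.63
tcp_pos: [0.4935, -0.1349, 0.1993]
orientation: [-179.9, 0.1, 39.6]
wrist_force: [1.0, 0.2, -0.0]
width: 0.0484
grip_force: 0.0
```

```bash
python3 rel.py .493 -.192 .20 39.8
```

```text
t 8.63 pinch [ 0.4936 -0.1349  0.218 ] rpy [-1.7987e+02  1.3000e-01  3.9600e+01] F [ 1.   0.2 -0. ] w 0.0484 g 0.0
[ 0.493 -0.192  0.2   39.8  ] slide [-0.046, 0.055, 0.022] rot [-0.001, 0.001, -0.001]
```

arm_command(slide=[[-0.023,0.028,0.01],[-0.046,0.055,0.022],[-0.046,0.055,0.022],[-0.046,0.055,0.022]], rot=[[0,0,-0.001],[0,0,-0.001],[0,0,-0.001],[0,0,-0.001]], fingers=[0.1,0.1,0.1,0.1])

```text
time_s: 8.97
tcp_pos: [0.4931, -0.1921, 0.1812]
orientation: [-179.8, 0.2, 39.8]
wrist_force: [0.7, 0.4, -0.0]
width: 0.0481
grip_force: 0.0
```

```bash
python3 rel.py .493 -.192 .118 39.8; python3 - <<'E'
from workcell import cams
import cv2,numpy as np
from h import proj
a=cams.camera('side')['image'][...,::-1]; b=cams.camera('top')['image'][...,::-1]
f=lambda i,r,c:cv2.resize(i[r:r+140,c:c+100],None,fx=4,fy=4,interpolation=cv2.INTER_CUBIC)
cv2.imwrite('pics/post.png',np.hstack([f(a,160,290),f(b,125,235)]))
E
```

```text
t 8.97 pinch [ 0.4932 -0.1921  0.1999] rpy [-179.82    0.18   39.82] F [ 0.7  0.4 -0. ] w 0.0481 g 0.0
[ 0.493 -0.192  0.118 39.8  ] slide [0.0, 0.0, 0.102] rot [-0.001, 0.001, 0.0]
```

View pics/post.png

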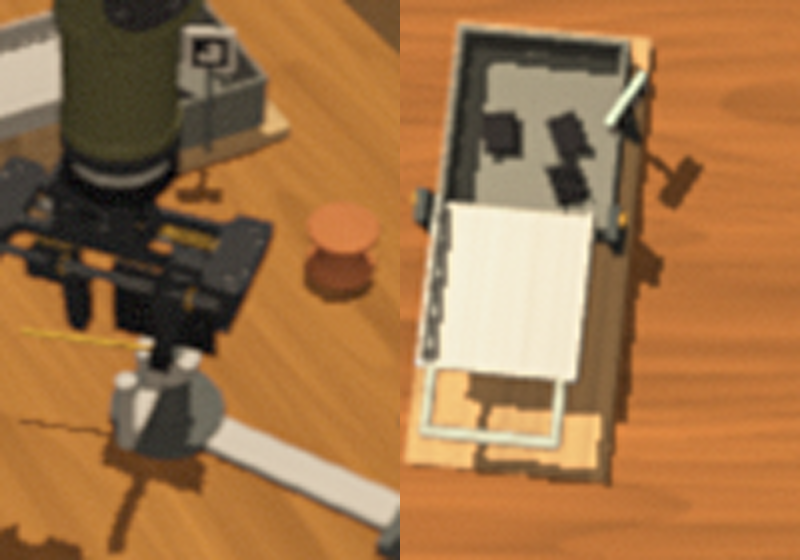

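The tray is back down level and empty, and the three sinks are in the bin. The fingers at (77,300) and (180,320) straddle the post at (125,380). I'm descending and closing.

arm_command(slide=[[0,0,0.025],[0,0,0.05],[0,0,0.075],[0,0,0.1],[0,0,0.1],[0,0,0.1]], rot=[[0,0,0],[0,0,0],[0,0,0],[0,0,0],[0,0,0],[0,0,0]], fingers=[0.1,0.1,0.1,0.1,0.1,0.1])

```text
time_s: 9.57
tcp_pos: [0.4948, -0.1886, 0.1028]
orientation: [-179.9, 0.0, 40.2]
wrist_force: [-0.3, 0.4, 0.0]
width: 0.0484
grip_force: 0.0
```

arm_command(slide=[[0,0,0],[0,0,0],[0,0,0],[0,0,0],[0,0,0],[0,0,0],[0,0,0]], rot=[[0,0,0],[0,0,0],[0,0,0],[0,0,0],[0,0,0],[0,0,0],[0,0,0]], fingers=[-0.2,-0.5,-1,-1,-1,-1,-1])

```text
time_s: 10.15
tcp_pos: [0.4956, -0.1911, 0.1037]
orientation: [179.9, -0.0, 40.0]
wrist_force: [0.9, -1.1, 4.5]
width: 0.0129
grip_force: 30.0
```

```bash
cat > turn.py <<'E'
# relative slide/rot for rotating tool clockwise by angles about pivot, from present pose
import sys,numpy as np
from scipy.spatial.transform import Rotation as Ro
from workcell import telemetry
s=telemetry.read_state(); R0=Ro.from_euler('xyz',s['orientation'],degrees=True); p=np.array(s['tcp_pos'])
c=np.array([float(sys.argv[1]),float(sys.argv[2]),p[2]]); v=p-c
print('F',np.round(s['wrist_force'],1),'w',s['width'],s['grip_force'],'r',np.hypot(*v[:2]),'ang',np.degrees(np.arctan2(v[1],v[0])))
for a in sys.argv[3:]:
    Q=Ro.from_euler('z',-float(a),degrees=True)
    print(a,(R0.inv().apply(Q.apply(v)-v)/.8).round(4).tolist(),((R0.inv()*Q*R0).as_rotvec()/np.pi).round(4).tolist())
E
python3 turn.py .558 -.139 3 6 9 12 15 18 21 24
```

```text
F [ 0.9 -1.1  4.5] w 0.012941190172949956 29.9989016354084 r 0.08129743362751532 ang -140.17997862890576
3 [0.0002, -0.0053, -0.0] [-0.0, -0.0, 0.0167]
6 [0.0006, -0.0106, -0.0] [-0.0, -0.0, 0.0333]
9 [0.0013, -0.0159, -0.0] [-0.0, -0.0001, 0.05]
12 [0.0023, -0.0211, -0.0] [-0.0, -0.0001, 0.0667]
15 [0.0036, -0.0263, -0.0] [-0.0, -0.0001, 0.0833]
18 [0.0051, -0.0314, -0.0] [-0.0001, -0.0001, 0.1]
21 [0.0069, -0.0364, -0.0001] [-0.0001, -0.0002, 0.1167]
24 [0.0089, -0.0413, -0.0001] [-0.0001, -0.0002, 0.1333]
```

arm_command(slide=[[0.0002,-0.0053,0],[0.0006,-0.0106,0],[0.0013,-0.0159,0],[0.0023,-0.0211,0],[0.0036,-0.0263,0],[0.0051,-0.0314,0],[0.0069,-0.0364,0],[0.0089,-0.0413,0]], rot=[[0,0,0.0167],[0,0,0.0333],[0,0,0.05],[0,0,0.0667],[0,0,0.0833],[0,0,0.1],[0,0,0.1167],[0,0,0.1333]], fingers=[-1,-1,-1,-1,-1,-1,-1,-1])

```text
time_s: 10.82
tcp_pos: [0.4798, -0.1612, 0.1037]
orientation: [179.9, -0.1, 15.9]
wrist_force: [0.2, -1.6, 2.7]
width: 0.0129
grip_force: 30.0
```

arm_command(slide=[[0.0002,-0.0053,0],[0.0006,-0.0106,0],[0.0013,-0.0159,0],[0.0023,-0.0211,0],[0.0036,-0.0263,0],[0.0051,-0.0314,0],[0.0051,-0.0314,0],[0.0051,-0.0314,0]], rot=[[0,0,0.0167],[0,0,0.0333],[0,0,0.05],[0,0,0.0667],[0,0,0.0833],[0,0,0.1],[0,0,0.1],[0,0,0.1]], fingers=[-1,-1,-1,-1,-1,-1,-1,-1])

```text
time_s: 11.48
tcp_pos: [0.4766, -0.136, 0.1037]
orientation: [179.9, -0.1, -1.9]
wrist_force: [-0.1, -2.7, 5.6]
width: 0.0127
grip_force: 30.0
```

```bash
python3 turn.py .558 -.139 -2 -1 1 2; python3 rel.py; python3 - <<'E'
from workcell import cams
import cv2,numpy as np
a=cams.camera('side')['image'][...,::-1]; b=cams.camera('top')['image'][...,::-1]
cv2.imwrite('pics/side_t.png',a); cv2.imwrite('pics/top_t.png',b)
f=lambda i,r,c:cv2.resize(i[r:r+140,c:c+100],None,fx=4,fy=4,interpolation=cv2.INTER_CUBIC)
cv2.imwrite('pics/turned.png',np.hstack([f(a,160,290),f(b,130,310)]))
E
```

```text
F [-0.1 -2.7  5.6] w 0.012742745786105656 29.998980928212404 r 0.08141685878835886 ang 177.91243514869237
-2 [0.0, 0.0036, 0.0] [0.0, 0.0, -0.0111]
-1 [0.0, 0.0018, 0.0] [0.0, 0.0, -0.0056]
1 [0.0, -0.0018, -0.0] [-0.0, -0.0, 0.0056]
2 [0.0001, -0.0036, -0.0] [-0.0, -0.0, 0.0111]
t 11.48 pinch [ 0.4766 -0.136   0.1224] rpy [ 1.7994e+02 -6.0000e-02 -1.8800e+00] F [-0.1 -2.7  5.6] w 0.0127 g 30.0
```

View pics/turned.png

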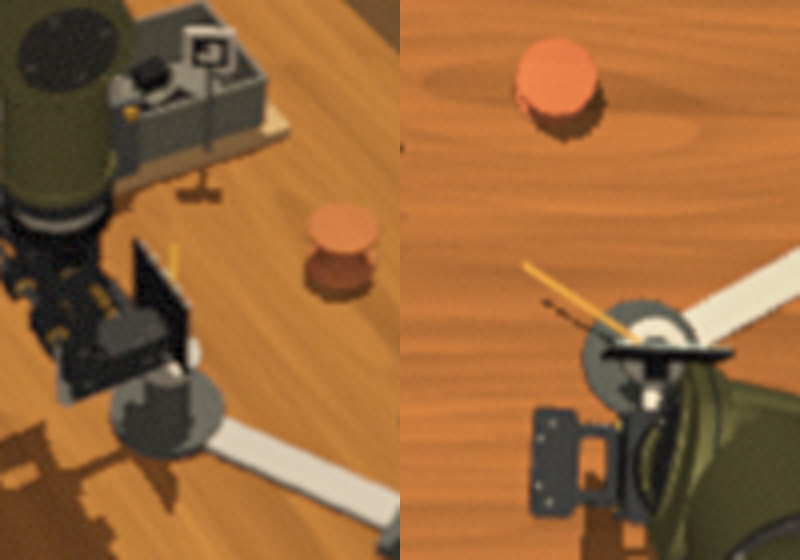

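The pointer now runs from (525,265) to (637,338) in the right half. I'll fit its line by colour and compare it with the direction to the tag.

```bash
cat > ptr.py <<'E'
import sys; from h import *
from workcell import telemetry
i=cv2.imread(sys.argv[1])[:,:,::-1].astype(float)
r0,r1,c0,c1=194,214,336,372
sub=i[r0:r1,c0:c1]; sat=sub[...,0]+sub[...,1]-2*sub[...,2]
w=np.clip(sub[...,1]-110,0,None)*((sub[...,0]-sub[...,2])>90)*((sub[...,1]-sub[...,2])>60)
ys,xs=np.nonzero(w>0); print(len(ys),xs.min()+c0,xs.max()+c0,ys.min()+r0,ys.max()+r0)
def up(uv,z):
    c=C['top']; n=cv2.undistortPoints(np.array(uv,float).reshape(-1,1,2),c['K'],c['dist'])[:,0]
    D=np.c_[n,np.ones(len(n))]@c['R']; o=-c['R'].T@c['t']; return o+D*((z-o[2])/D[:,2])[:,None]
P=up(np.c_[xs+c0,ys+r0],.075)[:,:2]; ww=w[ys,xs]; m=np.average(P,axis=0,weights=ww)
e,V=np.linalg.eigh(np.cov(P.T,aweights=ww)); v=V[:,1]*np.sign(V[0,1])
a=np.degrees(np.arctan2(v[1],v[0])); proj_=(P-m)@v; tip=m+v*proj_.max(); print('centroid',m,'dir',a,'rms mm',e[0]**.5*1e3,'tip',tip,'pivot est',tip-.112*v)
tag=np.array([.7385,.0965])
for q in (m,np.array([.558,-.139])): t=tag-q; print('to tag',np.degrees(np.arctan2(t[1],t[0])))
E
python3 ptr.py pics/top_t.png; python3 ptr.py pics/top_t.png >/dev/null
```

```text
123 336 371 194 213
centroid [ 0.59636948 -0.07827103] dir 61.912577079438336 rms mm 7.425232432435369 tip [ 0.6164908  -0.04056722] pivot est [ 0.56375915 -0.13937701]
to tag 50.880663525995175
to tag 52.53148269235034
```

```bash
python3 - <<'E'
s=open('ptr.py').read()
a=s.index("r0,r1"); b=s.index("def up")
new='''A,B=np.array([340.9,195.9]),np.array([366,212.2]); t=(B-A)/np.linalg.norm(B-A); n=np.array([-t[1],t[0]])
L=np.arange(1,np.linalg.norm(B-A)-3,.5); K=np.arange(-3,3.01,.25); G=cv2.GaussianBlur(i[...,1],(0,0),.6).astype(np.float32); xs=[];ys=[]
for l in L:
    q=(A+t*l+n*K[:,None]).astype(np.float32); g=cv2.remap(G,q[None,:,0],q[None,:,1],cv2.INTER_CUBIC)[0]
    g=np.clip(g-np.median(g)-15,0,None); 
    if g.sum()>30: k=(g*K).sum()/g.sum(); c=A+t*l+n*k; xs.append(c[0]); ys.append(c[1])
xs,ys=np.array(xs),np.array(ys); w=1; c0=r0=0; print(len(xs))
'''
s=s[:a]+new+s[b:]
s=s.replace("ww=w[ys,xs]","ww=np.ones(len(xs))")
open('ptr.py','w').write(s)
E
python3 ptr.py pics/top_t.png
```

```text
52
centroid [ 0.59783301 -0.07894363] dir 57.25196619380251 rms mm 0.15185110169183058 tip [ 0.6175387  -0.04830539] pivot est [ 0.55695279 -0.14250384]
to tag 51.27809887887091
to tag 52.53148269235034
```

arm_command(slide=[[0,-0.0018,0],[0.0001,-0.0043,0],[0.0001,-0.0043,0],[0.0001,-0.0043,0],[0.0001,-0.0043,0],[0.0001,-0.0043,0]], rot=[[0,0,0.0056],[0,0,0.0133],[0,0,0.0133],[0,0,0.0133],[0,0,0.0133],[0,0,0.0133]], fingers=[-1,-1,-1,-1,-1,-1])

```text
time_s: 12.08
tcp_pos: [0.4768, -0.1329, 0.1037]
orientation: [180.0, -0.1, -4.3]
wrist_force: [-0.0, -2.3, 5.7]
width: 0.0129
grip_force: 30.0
```

```bash
python3 turn.py .558 -.139; python3 - <<'E'
from workcell import cams
import cv2,numpy as np
a=cams.camera('side')['image'][...,::-1]; b=cams.camera('top')['image'][...,::-1]
cv2.imwrite('pics/side_u.png',a); cv2.imwrite('pics/top_u.png',b)
f=lambda i,r,c:cv2.resize(i[r:r+110,c:c+200],None,fx=4,fy=4,interpolation=cv2.INTER_CUBIC)
cv2.imwrite('pics/final.png',f(b,125,225))
E
python3 ptr.py pics/top_u.png
```

```text
F [-0.  -2.3  5.7] w 0.012929864074774044 29.999002553522587 r 0.08145150595000833 ang 175.68233348344484
52
centroid [ 0.60278949 -0.08206592] dir 53.51453574557206 rms mm 0.24086132496542842 tip [ 0.62449351 -0.05271905] pivot est [ 0.5578962  -0.14276792]
to tag 52.76508236973966
to tag 52.53148269235034
```

View pics/final.png

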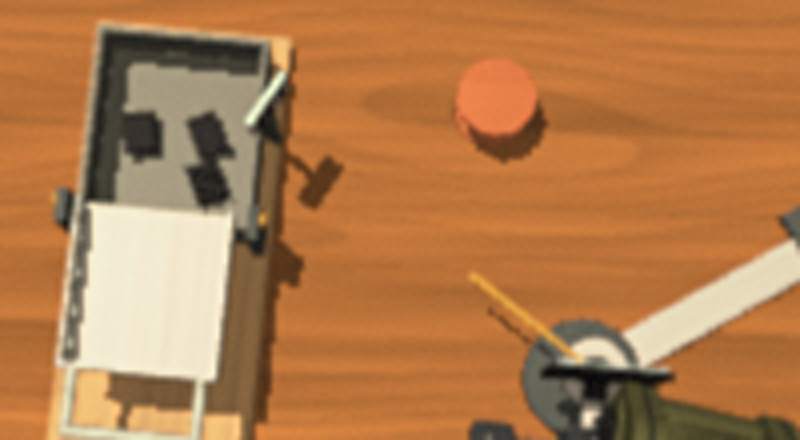

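The pointer now runs from (471,274) to (578,358), close to the tag direction at (267,98). I'll re-fit with the search line placed on it.

```bash
sed -i 's/A,B=.*; t=/A,B=np.array([342.5,193.2]),np.array([367,212.4]); t=/' ptr.py; python3 ptr.py pics/top_u.png; python3 - <<'E'
import sys; from h import *
# tag midpoint from top with both ends at z=.127 (full px = crop/4 + off)
exec(open('ptr.py').read().split('def up')[1].join(['def up','']).split('P=up')[0])
print(up((np.array([[285,72],[249,125],[267,98.5]])+.5)/4-.5+[225,125],.127))
E
```

```text
55
centroid [ 0.60205601 -0.08350004] dir 52.51107876048655 rms mm 0.2245988376673272 tip [ 0.625546   -0.05287503] pivot est [ 0.5573819  -0.14174379]
to tag 52.837072958049
to tag 52.53148269235034
[[0.75924865 0.08371861 0.127     ]
 [0.7212217  0.10758016 0.127     ]
 [0.74018909 0.09567531 0.127     ]]
```

arm_command(slide=[[0,0,0],[0,0,0],[0,0,0],[0,0,0],[0,0,0],[0,0,0]], rot=[[0,0,0],[0,0,0],[0,0,0],[0,0,0],[0,0,0],[0,0,0]], fingers=[-1,-1,-1,-1,-1,-1])

```text
time_s: 12.68
tcp_pos: [0.4768, -0.1329, 0.1037]
orientation: [180.0, -0.1, -4.3]
wrist_force: [0.3, -1.8, 6.3]
width: 0.0131
grip_force: 30.0
```

```bash
python3 - <<'E'
from workcell import cams,env
import cv2,subprocess
cv2.imwrite('pics/top_v.png',cams.camera('top')['image'][...,::-1])
print(subprocess.run(['python3','ptr.py','pics/top_v.png'],capture_output=True,text=True).stdout)
E
```

```text
55
centroid [ 0.60206177 -0.08350444] dir 52.521579697325436 rms mm 0.222617205211198 tip [ 0.62554602 -0.05287528] pivot est [ 0.55739821 -0.14175653]
to tag 52.83890974356366
to tag 52.53148269235034
```

```bash
python3 -c "
from workcell import env
print(env.sign_off())"
```

```text
the job is handed in; nothing more can be done
None
```

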